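Slide a slate blank along the filing ledge until its end overhangs the dust tray

TASK

The slate blank on the raised wooden filing ledge is to have its end filed over the steel dust tray. Using only pushes with the fingertips, without pinching or lifting anything, push it flush and square against the ledge's back fence and slide it along the fence until about three centimetres of it stand out past the end of the ledge that is over the tray, still flush against the fence. Leave the tray, the box and all the other things lying about where they are.

Things in the scene. Friction and masses are not known exactly. Their poses are not given: they have to be found in the camera images.
- ledge: Fixed raised beech board, 340 mm long, 200 mm deep, flat top 70 mm above the table, on two bearers. Origin: middle of its footprint, at table height. Its x axis points across it to the back fence (away from the robot), y along it (its ends are at y = -170 and +170 mm), z up. The fence is a strip along the whole back edge, 20 mm thick and 18 mm higher than the top; its front face is at x = +75 mm, the board's front edge at x = -105 mm.
- blank: Loose dark grey slate plate lying flat on the ledge, 95 mm (its x) by 120 mm (its y) by 10 mm thick, about 0.3 kg. Origin: centre of its underside; z up. It starts near the ledge's middle, clear of the fence, up to 0.2 rad askew, and slides with a few newtons; contacts grip well: once one corner meets the fence a push at its middle can jam, one nearer the lagging end swings it square.
- tray: Loose empty shallow steel dust tray on the table at one end of the ledge (either end), reaching a little under it; 200 (its x) by 150 (its y) by 25 mm high. Origin: centre of its underside, 235 mm along the ledge from its middle. It shows which end the blank must overhang.
- box: Loose cardboard box with a blue lid, on the table at the other end of the ledge, 154 (x) by 92 (y) by 50 mm high. Origin: centre of its underside. Leave alone.
- sanding_block: Loose cork sanding block on one front corner of the ledge top, 24 (x) by 50 (y) by 23 mm high, about 91 mm in front of the ledge's origin and 140 mm from its middle. Origin: centre of its underside. Leave alone.
- offcut: Loose small slate offcut on the other front corner of the ledge top, 24 (x) by 48 (y) by 12 mm high, at the same distances. Origin: centre of its underside. Leave alone.
- rasp: Loose rasp with a wooden handle lying on the table behind the ledge along its y, about 295 mm long, 25 mm high. Origin: on the table beneath the blade, near the handle. Leave alone.
- ruler: Loose steel ruler lying on the table in front of the ledge (towards the robot), 28 (x) by 300 (y) by 2 mm. Origin: centre of its underside. Leave alone.
- modelling_stick: Loose flat bamboo modelling stick on the table behind the rasp, 18 (x) by 165 (y) by 7 mm. Origin: on the table beneath it near its middle. Leave alone.
- jar: Loose squat brown jar with a black lid on the table in front of one end of the ledge, 56 mm across, 65 mm high. Origin: centre of its underside. Leave alone.
Mind the look-alikes: they are no part of the job. What is shaped like the blank but orange or purple is not meant.

How it is judged (in metres and radians):
At the end, for the whole second after the job is handed in: The blank lies flat and still on the ledge, its back edge within 4 mm of the fence and square to it within 0.04 rad, and 20 to 40 mm of it stand out past the ledge's end on the tray's side (((y of tray in the frame of ledge above 0 m and y of blank in the frame of ledge between 0.13 and 0.15 m) or (y of tray in the frame of ledge below 0 m and y of blank in the frame of ledge between -0.15 and -0.13 m)) and x of blank in the frame of ledge above 0.0235 m and angle between the y axis of blank and the y axis of ledge, either way round below 0.04 rad and z of blank in the frame of ledge between 0.067 and 0.073 m and angle between blank's own z axis and vertical below 0.03 rad and linear speed of blank below 0.01 m/s); the robot touches nothing.
It fails at once if the blank is lifted or tipped instead of pushed (z of blank in the frame of ledge above 0.078 m or angle between blank's own z axis and vertical above 0.15 rad).
It fails at once if the tray, the box or another thing lying about is moved more than 20 mm (distance of any of tray, box, sanding_block, offcut, rasp, ruler, modelling_stick, jar from where it was at the start of the episode above 0.02 m).
It also fails if it takes over 64 s, if anything falls off the work surface, if the arm or the gripper's body presses on something with over 40 N, if the wrist force passes 120 N, or if a joint passes its speed limit or range.

ROBOT

A 6-joint arm with a two-finger parallel gripper is mounted at the origin on the work surface. World frame = base frame: x ahead of the robot, y to its left, z up, the work surface at z = 0. Lengths are in m, angles in degrees, forces in N, time in s.
With the tool pointing down it reaches from about 0.35 to 0.875 m from the base axis. Payload 4.2 kg.
Tool frame: the origin (TCP) lies at the very end of the fingers, on their centre line; the grasp point (between the pads) lies 19 mm behind it; z points along the fingers, y is the line along which they close (so a half turn about z gives the same grasp; the last joint's range is limited). The gripper opens to 87 mm and grips with 3 to 60 N. Pads are 19 mm wide; open, the fingers measure 117 mm over their backs; the gripper's body (75 mm by 190 mm) begins 51 mm behind the grasp point.
Start: joints at [79.504, 22.042, 0.453, 0, -68.411, -14.817], TCP at [0.267, 0.565, 0.223] pointing down, gripper open.
Joint ranges: [-179.83, 179.83], [-69.29, 118.12], [-61.27, 80.66], [-181.25, 117.63], [-171.15, -9.14], [-177.46, 177.46]. Speed limits (degrees/s): [159.86, 159.86, 180, 180, 180, 180].

INTERFACE

Orientations are given as a 3x3 rotation matrix whose columns are the frame's x, y, z axes.
In Python, from station import sense, cams, r gives the robot as it stands. The module is installed in compiled form; this text tells all that it offers.
- The arm moves only by the tool step_arm, never from a script. Its argument "targets" is text: rows parted by semicolons, each of 4 numbers parted by spaces: the shift along the tool's x, y, z in cm, then the turn about the tool's z in degrees. In form: x y z turn; .... A call has 1 to 12 rows; each row shifts and turns the commanded pose from where the row before left it, along the tool's axes as they then stand; what a row does not reach is not made up. A row lasts 1/12 s, in which the tool goes at most 41.7 mm and 7.16 degrees, less where a joint would pass 70% of its speed; a pose out of reach is approached as far as the arm can. A call with a gripper value outside its range is refused whole. "claw" is the finger opening in cm, from 0 to 8.7, set as the call begins (left out, the last holds). The fingers move at their own pace and stop on an object; the grip force is fixed at half the most. Time passes only in rows, so rows that do not move let the fingers close. It gives the time, the measured TCP pose, the force, the opening and the grip force at its end, in the units of the state.
- sense(): the state, without advancing time (a new reading comes with each control period).
- cams.capture(name): name is "scene" or "top"; returns a dict with "frame" (400x640x3 uint8, blue, green, red), "vertical_fov" (degrees; the focal length in pixels is half the picture's height over the tangent of half this angle, whatever the lens; pixels are square), "cx", "cy" (the principal point, pixels), "eye" and "rotation" of the camera in the world. Camera axes: x right, y down, z forward; pixel columns grow to the right and rows downward; lengths in m; the calibration is good to about 2 mm. A picture is of the moment at which its call begins. There is no depth.
- r.finish_job(): hands the job in; it is judged then, once.
The state is a dict: "time_s": time; "joints": joint angles; "joint_velocities": joint speeds; "effort": joint torques, N m; "tcp_pos": TCP position; "ee_rot": TCP orientation; "wrist_force": force on the tool from outside, world axes, zero at the start; "moment": the same for the moment, N m; "gripper_width": opening from 0.0 (shut) to 1.0 (fully open); "gripper_force": force on a finger pad.
Only numpy, scipy, OpenCV 4.12 (cv2) and the standard library are available. Lean on these libraries where they do the work, as an engineer would, in place of code of your own. Each camera call takes 0.05 s, during which the arm holds its last target. There are 200 camera calls.

## Working session

There is one attempt and no reset: what is moved stays moved. The work goes in short steps, Python scripts to look and compute and a tool call to move; the robot and the scene stay as the last step left them, time stands still between calls to the robot, and variables do not carry over. Pictures are saved under pics/ and viewed, at most 10 in all, crops included, and the job is handed in when it is done.

Besides the shell and the picture viewer there is one more tool, called after ">>>" in YAML: its name, and indented under it one key for each argument. step_arm: Moves the arm, as the interface text tells. Its arguments: {"type":"object","properties":{"targets":{"type":"string"},"claw":{"type":"number"}},"required":["targets"]}

```bash
mkdir -p pics
cat > h.py <<'E'
import numpy as np, cv2
from station import sense, cams, r
def cap(n):
    c=cams.capture(n); c['f']=200/np.tan(np.radians(c['vertical_fov'])/2); return c
def ray(c,u,v,z):
    d=np.array(c['rotation'])@np.array([(u-c['cx'])/c['f'],(v-c['cy'])/c['f'],1]); e=np.array(c['eye'])
    return e+d*(z-e[2])/d[2]
def proj(c,p):
    q=np.array(c['rotation']).T@(np.array(p)-c['eye']); return q[:2]/q[2]*c['f']+[c['cx'],c['cy']]
E
python3 - <<'E'
from h import *
for n in("scene","top"):
    c=cap(n); cv2.imwrite(f"pics/{n}0.png",c['frame']); print(n,c['eye'],c['f'],c['rotation'],c['cx'],c['cy'])
s=sense();print(s['tcp_pos'],s['ee_rot'],s['time_s'])
E
```

```text
scene [ 1.19754124 -0.04813664  0.63810292] 436.1625421967096 [[ 0.02578156  0.62985412 -0.77628545]
 [ 0.99951158 -0.00252236  0.03114866]
 [ 0.01766104 -0.77670935 -0.62961152]] 322.3393782730786 203.9528142871113
top [ 0.39236454 -0.01232699  0.90679279] 411.8676612620209 [[-0.01996673 -0.98946253  0.14340585]
 [-0.99962306  0.01705347 -0.02151538]
 [ 0.01884309 -0.14378139 -0.98943006]] 318.4842795756962 201.7385469137666
[0.26698632 0.56451331 0.22156951] [[ 9.03904616e-01 -4.27733406e-01 -7.61032905e-04]
 [-4.27734073e-01 -9.03902792e-01 -1.81804799e-03]
 [ 8.97400908e-05  1.96886168e-03 -9.99998058e-01]] 0.1
```

View pics/scene0.png

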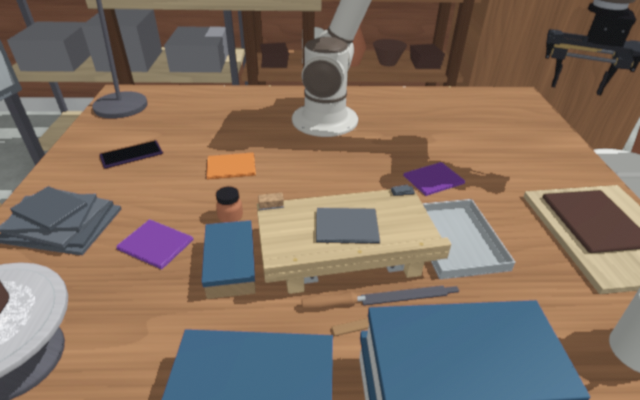

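View pics/top0.png

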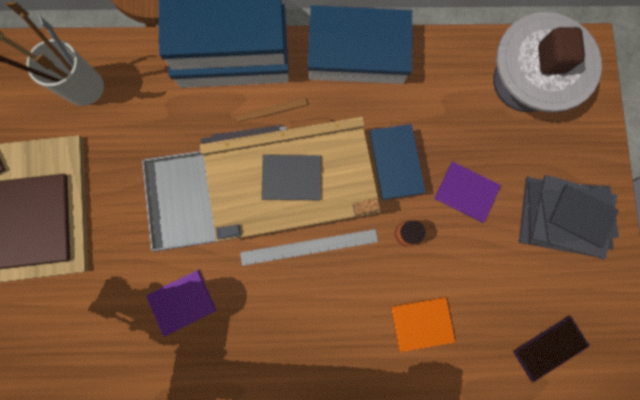

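The target is the dark slate on the ledge, at top (292,177). These could be mistaken for it:
- purple plates at (468,192) and (181,303)
- orange plate at (423,325)
- stacked slates at (575,215)
- phone at (551,348)
- offcut at (229,232)

The tray is at the left (+y) end. Next I'll measure and take a close crop to check.

```bash
cat >> h.py <<'E'
def quad(cnt):
    return cv2.boxPoints(cv2.minAreaRect(cnt))
def blank(c,roi,z=.08):
    u0,v0,u1,v1=roi; f=c['frame'][v0:v1,u0:u1].astype(int)
    m=((f.max(2)<115)&(f.max(2)-f.min(2)<35)).astype(np.uint8)
    m=cv2.morphologyEx(m,cv2.MORPH_OPEN,np.ones((3,3)))
    cs,_=cv2.findContours(m,0,cv2.CHAIN_APPROX_NONE); k=max(cs,key=cv2.contourArea)
    P=np.array([ray(c,u+u0,v+v0,z)[:2] for u,v in k[:,0]],np.float32)
    (cx,cy),(w,h),a=cv2.minAreaRect(P)
    ax=np.radians(a) if w<h else np.radians(a+90) # direction of short side
    ax=(ax+np.pi/2)%np.pi-np.pi/2
    return np.array([cx,cy]),sorted((w,h)),np.degrees(ax),m
E
python3 - <<'E'
from h import *
c=cap("top")
p,s,a,m=blank(c,(250,145,335,210)); print("blank",p,s,a)
hsv=cv2.cvtColor(c['frame'],cv2.COLOR_BGR2HSV); print(hsv[200,240],hsv[200,340],hsv[270,330],hsv[123,352])
f=c['frame'][100:265,130:440]; cv2.imwrite("pics/crop.png",cv2.resize(f,None,fx=2.55,fy=2.55,interpolation=cv2.INTER_CUBIC))
E
```

```text
blank [0.56463194 0.02462527] [0.09173334389925003, 0.11843901872634888] -0.980056762695341
[ 18 122 184] [ 18 123 174] [ 13 163 141] [ 17 122 175]
```

View pics/crop.png

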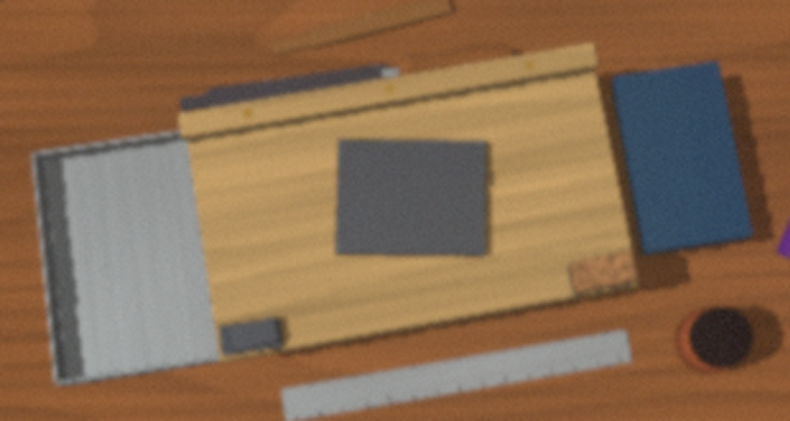

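The crop shows the slate clear of the fence at crop (412,197), with the ledge top corners at (215,357), (637,290), (595,44) and (180,111). The tray is on the left, and the offcut is at the left front corner. Next I'll get the ledge pose from these corners.

```bash
cat > led.py <<'E'
from h import *
c=cap("top")
hsv=cv2.cvtColor(c['frame'],cv2.COLOR_BGR2HSV)
m=cv2.inRange(hsv,(14,60,130),(26,150,255)); m[:100]=0;m[260:]=0;m[:,:190]=0;m[:,400:]=0
m=cv2.morphologyEx(m,cv2.MORPH_OPEN,np.ones((3,3)))
m=cv2.morphologyEx(m,cv2.MORPH_CLOSE,np.ones((5,5)))
cs,_=cv2.findContours(m,0,cv2.CHAIN_APPROX_NONE); k=max(cs,key=cv2.contourArea)[:,0].astype(float)
o=np.array([130,100]); C=lambda p:np.array(p)/2.55+o
FL,FR,BR,BL=C((215,357)),C((637,290)),C((595,44)),C((180,111))
def edge(a,b,z,t0,t1):
    d=(b-a);L=np.hypot(*d);d/=L;n=np.array([-d[1],d[0]]);q=k-a
    t=q@d/L; s=(abs(q@n)<3)&(t>t0)&(t<t1)
    P=np.array([ray(c,u,v,z)[:2] for u,v in k[s]],np.float32)
    vx,vy,x,y=cv2.fitLine(P,cv2.DIST_HUBER,0,.01,.01).ravel(); return np.array([x,y]),np.array([vx,vy]),s.sum()
E_={}
E_['front']=edge(FL,FR,.07,.2,.8); E_['back']=edge(BL,BR,.088,.05,.95)
E_['left']=edge(FL,BL,.07,.15,.85); E_['right']=edge(FR,BR,.07,.2,.85)
for n,(p,d,s) in E_.items(): print(n,p,np.degrees(np.arctan(d[1]/d[0])),s)
X=lambda a,b:a[0]+a[1]*np.linalg.solve(np.c_[a[1],-b[1]],b[0]-a[0])[0]
q=[X(E_[i],E_[j]) for i,j in(('front','left'),('front','right'),('back','right'),('back','left'))]
print(np.round(q,4),[np.hypot(*(q[i]-q[i-3])) for i in range(4)])
fy=-E_['front'][1]*np.sign(-E_['front'][1][1]); by=E_['back'][1]*np.sign(E_['back'][1][1])
y=fy+by; y/=np.hypot(*y); x=np.array([y[1],-y[0]])
# centre: x from front (-.105) and back (+.095), y mean of ends
m_=np.mean(q,0); org=m_+.005*x
print("yaw",np.degrees(np.arctan2(x[1],x[0])),"org",org)
E
python3 led.py
```

```text
front [0.46414292 0.01399554] -80.65698 99
back [0.66137564 0.04258977] -80.23914 146
left [0.53901297 0.19413678] 9.405015 68
right [ 0.5926466  -0.13928276] 9.362349 62
[[ 0.4373  0.1773]
 [ 0.4921 -0.1559]
 [ 0.6899 -0.1232]
 [ 0.6326  0.2096]] [np.float32(0.33762637), np.float32(0.20048553), np.float32(0.33778197), np.float32(0.19802235)]
yaw 9.551931 org [0.56790775 0.02778483]
```

Ledge: yaw 9.55°, origin (0.568, 0.028). Its measured size of 338 × 199 mm matches the 340 × 200 mm given. The blank sits near ledge (-4,-3) mm and is about 10.5° askew. My plan is to line the tool up with the ledge and push the front edge with both open fingertips.

>>> step_arm:
  targets: "0 0 0 -7; 0 0 0 -7; 0 0 0 -7; 0 0 0 -7; 0 0 0 -6.9; 0.65 3 0 0; 0.65 3 0 0; 0.65 3 0 0; 0.65 3 0 0; 0.65 3 0 0; 0.65 3 0 0; 0.65 3 0 0"
  claw: 7

```text
time_s: 1.2
tcp_pos: [0.3472, 0.3639, 0.2225]
ee_rot: [[0.986, 0.167, -0.0], [0.167, -0.986, -0.0], [-0.0, 0.0, -1.0]]
wrist_force: [0.9, -0.1, -0.5]
gripper_width: 0.801
gripper_force: 0.0
```

>>> step_arm:
  targets: "0.65 3 0 0; 0.65 3 0 0; 0.65 3 0 0; 0.65 3 0 0; 0.65 3 0 0; 0.65 3 0 0; 0.65 3 0 0; 0.65 3 0 0; 0.65 3 0 0; 0.65 3 0 0; 0.65 3 0 0; 0 0 0 0"

```text
time_s: 2.2
tcp_pos: [0.4733, 0.0485, 0.2223]
ee_rot: [[0.987, 0.162, -0.0], [0.162, -0.987, -0.001], [-0.001, 0.001, -1.0]]
wrist_force: [0.8, -0.4, 1.4]
gripper_width: 0.806
gripper_force: 0.0
```

```bash
cat >> h.py <<'E'
org=np.array([.5679,.0278]); yaw=np.radians(9.55); R=np.array([[np.cos(yaw),-np.sin(yaw)],[np.sin(yaw),np.cos(yaw)]])
def L(p): return R.T@(np.array(p)[:2]-org)
def st():
    s=sense(); e=np.array(s['ee_rot']); print("t",s['time_s'],"tcp ledge mm",np.round(L(s['tcp_pos'])*1e3,1),"z",round(s['tcp_pos'][2]*1e3,1),"toolx yaw",np.round(np.degrees(np.arctan2(e[1,0],e[0,0])),2),"zaxis",e[:,2].round(4),"F",np.round(s['wrist_force'],1))
E
python3 -c "
from h import *
st()"
```

```text
t 2.2 tcp ledge mm [-89.8  36.1] z 222.3 toolx yaw 9.3 zaxis [-4.e-04 -9.e-04 -1.e+00] F [ 0.8 -0.4  1.4]
```

>>> step_arm:
  targets: "0.1 2 0 0; 0.3 1.9 0 0; 0 0 2.5 0; 0 0 2.5 0; 0 0 2.5 0; 0 0 2.5 0; 0 0 2 0; 0 0 1 0; 0 0 0.5 0; 0 0 0.5 0; 0 0 0 0; 0 0 0 0"

```text
time_s: 3.2
tcp_pos: [0.4834, 0.0145, 0.0831]
ee_rot: [[0.986, 0.167, 0.001], [0.167, -0.986, 0.0], [0.001, -0.0, -1.0]]
wrist_force: [0.3, 0.1, -0.1]
gripper_width: 0.805
gripper_force: 0.0
```

```bash
python3 -c "
from h import *
st()"
```

```text
t 3.2 tcp ledge mm [-85.6   0.9] z 83.1 toolx yaw 9.61 zaxis [ 1.e-03  2.e-04 -1.e+00] F [ 0.3  0.1 -0.1]
```

>>> step_arm:
  targets: "0 0.3 0.4 0; 0 0 0.4 0; 0 0 0.15 0; 0.4 0 0 0; 0.4 0 0 0; 0.4 0 0 0; 0.4 0 0 0; 0.4 0 0 0; 0.4 0 0 0; 0.4 0 0 0; 0.4 0 0 0; 0.4 0 0 0"

```text
time_s: 4.2
tcp_pos: [0.5193, 0.0173, 0.0729]
ee_rot: [[0.986, 0.166, -0.0], [0.166, -0.986, 0.0], [-0.0, -0.0, -1.0]]
wrist_force: [-1.5, -1.7, -0.1]
gripper_width: 0.81
gripper_force: 0.6
```

>>> step_arm:
  targets: "0.3 0 0 0; 0.3 0 0 0; 0.3 0 0 0; 0.3 0 0 0; 0.2 0 0 0; 0 0 0 0; 0 0 0 0"

```text
time_s: 4.78
tcp_pos: [0.5334, 0.0199, 0.0732]
ee_rot: [[0.986, 0.167, 0.002], [0.167, -0.986, 0.0], [0.002, -0.0, -1.0]]
wrist_force: [-0.1, -0.2, -1.2]
gripper_width: 0.808
gripper_force: 0.1
```

```bash
python3 -c "
from h import *
st(); c=cap('top'); cv2.imwrite('pics/p1.png',cv2.resize(c['frame'][100:265,130:440],None,fx=2.55,fy=2.55))"
```

```text
t 4.7833 tcp ledge mm [-35.3  -2.1] z 73.2 toolx yaw 9.6 zaxis [ 1.5e-03  4.0e-04 -1.0e+00] F [-0.1 -0.2 -1.2]
```

View pics/p1.png

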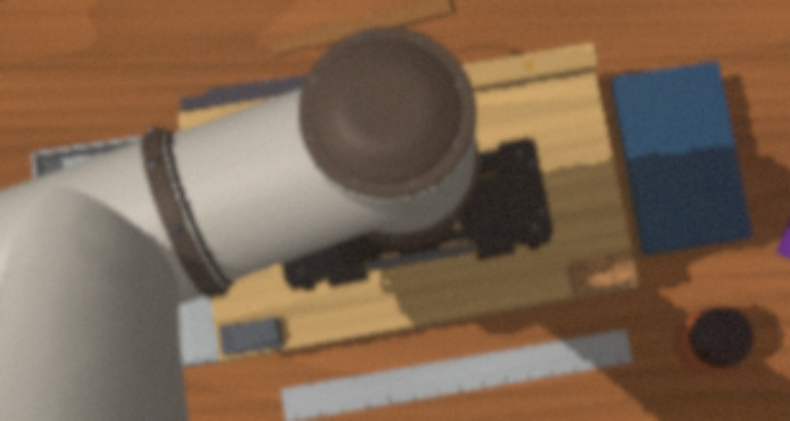

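The arm hides the blank from the top camera. I'll carry on by feel until the fence pushes back.

>>> step_arm:
  targets: "0.15 0 0 0; 0.15 0 0 0; 0.1 0 0 0; 0.1 0 0 0; 0 0 0 0; 0 0 0 0"

```text
time_s: 5.33
tcp_pos: [0.5375, 0.0203, 0.0731]
ee_rot: [[0.986, 0.166, -0.0], [0.166, -0.986, -0.0], [-0.0, 0.0, -1.0]]
wrist_force: [-4.0, -0.7, 2.4]
gripper_width: 0.801
gripper_force: 2.0
```

>>> step_arm:
  targets: "0.1 0 0 0; 0.1 0 0 0; 0 0 0 0; 0 0 0 0"

```text
time_s: 5.67
tcp_pos: [0.538, 0.0203, 0.0728]
ee_rot: [[0.986, 0.166, -0.004], [0.166, -0.986, -0.001], [-0.004, 0.0, -1.0]]
wrist_force: [-6.9, 0.2, 5.3]
gripper_width: 0.806
gripper_force: 3.5
```

```bash
python3 -c "
from h import *
st()"
```

```text
t 5.6667 tcp ledge mm [-30.8  -2.4] z 72.8 toolx yaw 9.57 zaxis [-3.8e-03 -9.0e-04 -1.0e+00] F [-6.9  0.2  5.3]
```

>>> step_arm:
  targets: "0.1 0 0 0; 0 0 0 0; -1 0 0 0; -1 0 0 0; 0 0 -2 0; 0 0 -2 0; 0 0 -2 0; 0 0 -2 0; 0 2 0 0; 0 2 0 0; 0 2 0 0; 0 0 0 0"

```text
time_s: 6.67
tcp_pos: [0.5318, -0.0434, 0.1534]
ee_rot: [[0.986, 0.164, 0.003], [0.164, -0.986, 0.0], [0.003, 0.0, -1.0]]
wrist_force: [-0.1, 0.1, 0.6]
gripper_width: 0.803
gripper_force: 0.0
```

```bash
python3 -c "
from h import *
st(); print(sense()['joints']); c=cap('scene'); cv2.imwrite('pics/p2.png',cv2.resize(c['frame'][150:320,180:530],None,fx=2.2,fy=2.2))"
```

```text
t 6.6667 tcp ledge mm [-47.5 -64.3] z 153.4 toolx yaw 9.44 zaxis [ 3.2e-03  2.0e-04 -1.0e+00] F [-0.1  0.1  0.6]
[ 1.27743781e+01  1.67102364e+01 -1.82858949e+01  3.46287213e-02
 -5.48226795e+01  8.66485207e+01]
```

View pics/p2.png

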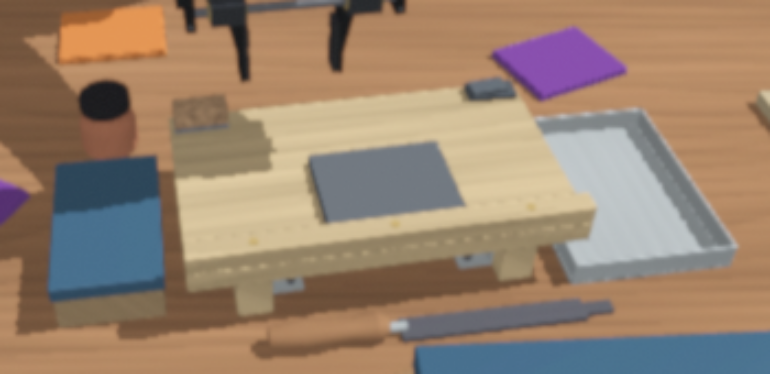

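The scene view shows the blank flush and square against the fence, at crop (385,183). Now I'll turn the tool 90° to push from its -y end.

>>> step_arm:
  targets: "0 0 0 7; 0 0 0 7; 0 0 0 7; 0 0 0 7; 0 0 0 7; 0 0 0 7; 0 0 0 7; 0 0 0 7; 0 0 0 7; 0 0 0 7; 0 0 0 7; 0 0 0 7"
  claw: 4

```text
time_s: 7.72
tcp_pos: [0.5312, -0.0407, 0.153]
ee_rot: [[0.264, -0.965, 0.002], [-0.965, -0.264, 0.0], [0.0, -0.002, -1.0]]
wrist_force: [-0.3, 0.4, 0.8]
gripper_width: 0.461
gripper_force: 0.0
```

>>> step_arm:
  targets: "0 0 0 6; 1 -2.5 0 0; 1 -2.5 0 0; 1.2 -2.5 0 0; 0 0 0 0; 0 0 0 0"

```text
time_s: 8.22
tcp_pos: [0.6109, -0.0601, 0.1521]
ee_rot: [[0.166, -0.986, 0.0], [-0.986, -0.166, 0.0], [-0.0, -0.0, -1.0]]
wrist_force: [-0.1, 0.2, 0.4]
gripper_width: 0.461
gripper_force: 0.0
```

```bash
python3 -c "
from h import *
st(); c=cap('top'); p,s,a,m=blank(c,(220,130,345,190)); print(L(p)*1e3,s,a-9.55)"
```

```text
t 8.2167 tcp ledge mm [ 27.8 -93.8] z 152.1 toolx yaw -80.43 zaxis [ 1.e-04  3.e-04 -1.e+00] F [-0.1  0.2  0.4]
[27.18787382  6.32815643] [0.09600802510976791, 0.11923182755708694] 0.0003282546997116498
```

>>> step_arm:
  targets: "0 0 2 0; 0 0 2 0; 0 0 2 0; 0 0 1 0; 0 0 0.5 0; 0 0 0.35 0; 0 0 0 0; -0.5 0 0 0; -0.5 0 0 0; -0.5 0 0 0; -0.5 0 0 0; -0.5 0 0 0"

```text
time_s: 9.27
tcp_pos: [0.6061, -0.0353, 0.075]
ee_rot: [[0.167, -0.986, 0.001], [-0.986, -0.167, 0.0], [-0.0, -0.001, -1.0]]
wrist_force: [-0.1, -0.6, -0.1]
gripper_width: 0.461
gripper_force: 0.0
```

>>> step_arm:
  targets: "-0.5 0 0 0; -0.5 0 0 0; -0.5 0 0 0; -0.5 0 0 0; -0.5 0 0 0; -0.5 0 0 0; -0.5 0 0 0; -0.5 0 0 0; -0.5 0 0 0; -0.5 0 0 0; 0 0 0 0"

```text
time_s: 10.18
tcp_pos: [0.5976, 0.0145, 0.0745]
ee_rot: [[0.167, -0.986, 0.0], [-0.986, -0.167, 0.001], [-0.001, -0.0, -1.0]]
wrist_force: [-0.5, 1.1, 0.3]
gripper_width: 0.461
gripper_force: 0.0
```

```bash
python3 -c "
from h import *
st()
c=cap('scene'); cv2.imwrite('pics/p3.png',cv2.resize(c['frame'][150:320,180:530],None,fx=2.2,fy=2.2))"
```

```text
t 10.1833 tcp ledge mm [ 27. -18.] z 74.5 toolx yaw -80.38 zaxis [ 2.e-04  7.e-04 -1.e+00] F [-0.5  1.1  0.3]
```

View pics/p3.png

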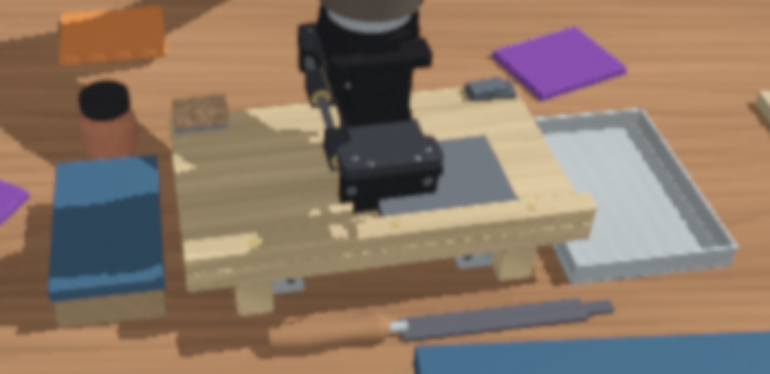

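The blank is sliding towards the tray and still flush, with its leading corner at crop (517,197). I'll continue.

>>> step_arm:
  targets: "-0.5 0 0 0; -0.5 -0.03 0 0; -0.5 0 0 0; -0.5 -0.03 0 0; -0.5 0 0 0; -0.5 0 0 0; -0.5 0 0 0; -0.5 0 0 0; -0.5 0 0 0; -0.5 0 0 0; -0.5 0 0 0; -0.5 0 0 0"

```text
time_s: 11.23
tcp_pos: [0.5881, 0.0731, 0.0745]
ee_rot: [[0.167, -0.986, -0.0], [-0.986, -0.167, -0.0], [0.0, 0.0, -1.0]]
wrist_force: [0.4, -0.5, -1.3]
gripper_width: 0.46
gripper_force: 0.8
```

>>> step_arm:
  targets: "-0.5 0 0 0; -0.5 0 0 0; -0.5 0 0 0; 0 0 0 0; 0 0 0 0"

```text
time_s: 11.65
tcp_pos: [0.5864, 0.0882, 0.075]
ee_rot: [[0.167, -0.986, 0.002], [-0.986, -0.167, 0.001], [-0.001, -0.002, -1.0]]
wrist_force: [0.9, 0.2, 1.1]
gripper_width: 0.462
gripper_force: 0.0
```

```bash
python3 -c "
from h import *
st()
c=cap('scene'); f=c['frame']
for y in(.16,.19,.2,.21):print(y,proj(c,[*(org+R@[-.0,y]),.08]))
cv2.imwrite('pics/p4.png',cv2.resize(f[150:320,280:530],None,fx=3,fy=3))"
```

```text
t 11.65 tcp ledge mm [28.3 56.5] z 75.0 toolx yaw -80.37 zaxis [ 1.7e-03  8.0e-04 -1.0e+00] F [0.9 0.2 1.1]
0.16 [426.2634012  213.79720206]
0.19 [440.40567156 212.13939949]
0.2 [445.08536511 211.59083071]
0.21 [449.74801695 211.04425961]
```

View pics/p4.png

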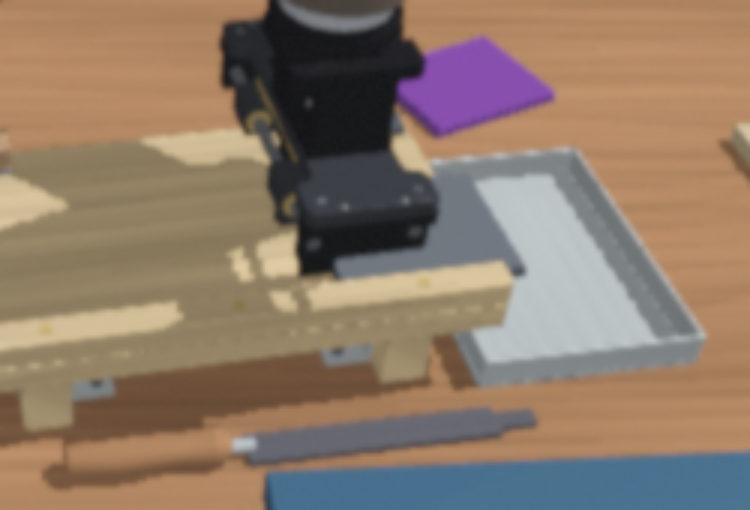

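The leading edge is at about crop (481,186), which is ledge y ≈ 0.189. About 10 mm more is needed.

>>> step_arm:
  targets: "-0.3 0 0 0; -0.3 0 0 0; -0.3 0 0 0; -0.1 0 0 0; 0 0 0 0; 1 0 0 0; 1 0 0 0; 1 0 -2 0; 1 0 -2 0; 2 0 -2 0; 2 0 -2 0; 2 0 0 0"

```text
time_s: 12.7
tcp_pos: [0.6034, -0.0026, 0.1592]
ee_rot: [[0.167, -0.986, 0.009], [-0.986, -0.167, 0.001], [0.0, -0.009, -1.0]]
wrist_force: [-0.5, -0.2, 0.4]
gripper_width: 0.459
gripper_force: 0.0
```

>>> step_arm:
  targets: "3 0 0 0; 3 0 0 0; 3 0 0 0; 3 0 0 0; 0 0 0 0"

```text
time_s: 13.12
tcp_pos: [0.6208, -0.1248, 0.1539]
ee_rot: [[0.161, -0.987, -0.0], [-0.987, -0.161, -0.0], [0.0, 0.0, -1.0]]
wrist_force: [0.1, 0.1, -0.4]
gripper_width: 0.462
gripper_force: 0.0
```

```bash
python3 -c "
from h import *
st(); c=cap('top'); f=c['frame']; p,s,a,m=blank(c,(140,120,300,230)); print(L(p)*1e3,s,a-9.55)
cv2.imwrite('pics/p5.png',cv2.resize(f[100:265,130:440],None,fx=2.55,fy=2.55))"
```

```text
t 13.1167 tcp ledge mm [  26.8 -159.3] z 153.9 toolx yaw -80.74 zaxis [-3.e-04 -4.e-04 -1.e+00] F [ 0.1  0.1 -0.4]
[ 28.05007345 171.13555802] [0.06536388397216797, 0.10207521170377731] -97.82632546424864
```

View pics/p5.png

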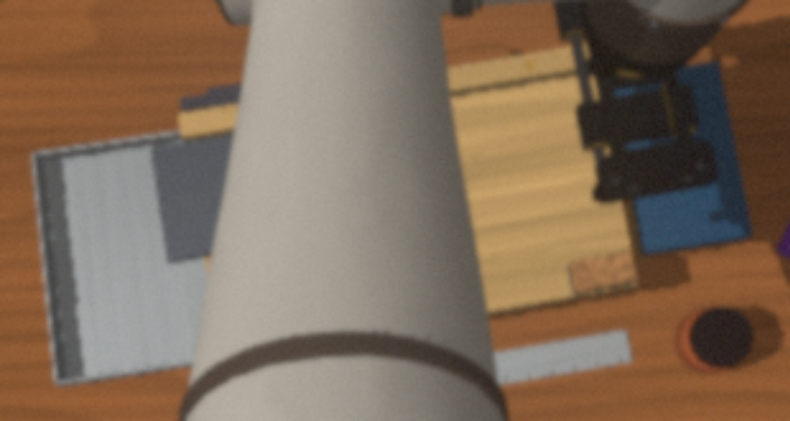

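The blank stands out over the tray: left edge from crop (153,147) to (170,263). The arm covers the rest, so I'll measure these edges and move clear.

>>> step_arm:
  targets: "3 3 -1 0; 3 3 0 0; 3 3 0 0; 3 3 0 0; 3 3 0 0; 0 0 0 0"

```text
time_s: 13.67
tcp_pos: [0.4963, -0.2921, 0.164]
ee_rot: [[0.161, -0.987, -0.002], [-0.987, -0.161, 0.001], [-0.001, 0.002, -1.0]]
wrist_force: [0.3, 1.1, -0.0]
gripper_width: 0.46
gripper_force: 0.0
```

```bash
python3 -c "
from h import *
st(); c=cap('top')
for q in((153,147),(170,263)): print(L(ray(c,q[0]/2.55+130,q[1]/2.55+100,.08))*1e3)
f=c['frame'].astype(int); 
m=((f.max(2)<115)&(f.max(2)-f.min(2)<35)).astype(np.uint8); m[:,:185]=0
n,l,s,ce=cv2.connectedComponentsWithStats(m); i=l[180,210]; print(s[i])
k=cv2.findContours((l==i).astype(np.uint8),0,1)[0][0][:,0]
P=np.array([L(ray(c,u,v,.08)[:2]) for u,v in k],np.float32)*1e3; print(cv2.minAreaRect(P))
# front edge and left edge fits
for ax,lo in((0,0),(1,1)):
  S=P[(P[:,0]<-14)&(P[:,1]>90)&(P[:,1]<190)] if ax==0 else P[(P[:,1]>192)&(P[:,0]>-10)&(P[:,0]<60)]
  print(ax,S.mean(0) if len(S) else 0, np.polyfit(S[:,1-ax],S[:,ax],1) if len(S)>3 else S, len(S))
"
```

```text
t 13.6667 tcp ledge mm [-123.7 -303.5] z 164.0 toolx yaw -80.76 zaxis [-1.9e-03  7.0e-04 -1.0e+00] F [ 0.3  1.1 -0. ]
[ 73.26121443 193.82019035]
[-22.43939143 194.01795014]
[ 185  148   70   55 2818]
((30.667261123657227, 139.7267608642578), (104.94361877441406, 127.20452117919922), 0.3908604085445404)
0 [-20.331758 140.16321 ] [-1.48773185e-02 -1.82465076e+01] 49
1 [ 24.199337 195.96616 ] [4.87390425e-03 1.95848202e+02] 33
```

```bash
python3 -c "
from h import *
c=cap('scene'); f=c['frame']; f2=f.astype(int)
# scan rows across leading edge: dark slate -> light tray
for v in(208,216,224,232):
  g=f2[v,410:475].mean(1); d=np.convolve(g,[1,1,0,-1,-1],'same')[3:-3]; u=410+3+int(abs(d).argmax()); print(v,u,L(ray(c,u,v,.08))*1e3)
cv2.imwrite('pics/p6.png',cv2.resize(f[150:320,280:530],None,fx=3,fy=3))"
```

```text
208 424 [-17.99030409 162.24987583]
216 445 [ 12.78367809 194.28779297]
224 450 [ 36.93161282 194.19137916]
232 455 [ 60.07350955 194.09898208]
```

View pics/p6.png

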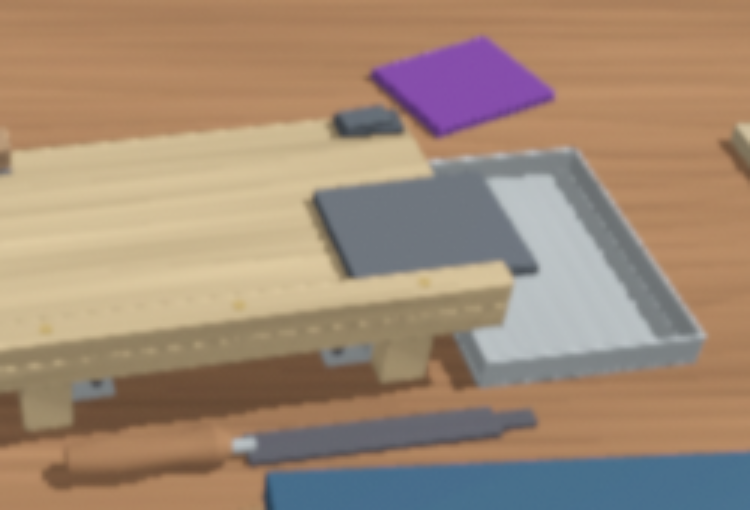

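Both cameras agree that the blank is square and flush, with y ≈ 134–136 mm. That is inside the band, but I'll nudge it about 4 mm further to centre it.

>>> step_arm:
  targets: "-2.8 -1.25 0 -0.3; -2.8 -1.25 0 0; -2.8 -1.25 0 0; -2.8 -1.25 0 0; -2.8 -1.25 0 0; -2.8 -1.25 0 0; -2.8 -1.25 0 0; -2.8 -1.25 0 0; -2.8 -1.25 0 0; -2.8 -1.25 0 0; -2.8 -1.25 0 0; -2.8 -1.25 0 0"

```text
time_s: 14.77
tcp_pos: [0.5909, 0.0717, 0.1641]
ee_rot: [[0.174, -0.985, 0.0], [-0.985, -0.174, 0.0], [-0.0, -0.0, -1.0]]
wrist_force: [-0.0, 0.2, -0.1]
gripper_width: 0.458
gripper_force: 0.0
```

>>> step_arm:
  targets: "0 0 0 0; 0 0 0 0"

```text
time_s: 14.93
tcp_pos: [0.5909, 0.0713, 0.1637]
ee_rot: [[0.176, -0.984, -0.0], [-0.984, -0.176, 0.0], [-0.0, 0.0, -1.0]]
wrist_force: [-0.4, -0.7, 0.4]
gripper_width: 0.465
gripper_force: 0.0
```

```bash
python3 -c "
from h import *
st()"
```

```text
t 14.9333 tcp ledge mm [29.9 39.1] z 163.7 toolx yaw -79.84 zaxis [-4.e-04  2.e-04 -1.e+00] F [-0.4 -0.7  0.4]
```

>>> step_arm:
  targets: "0 0.2 2 0.6; 0 0 2 0; 0 0 2 0; 0 0 2 0; 0 0 1 0; 0 0 0 0; -0.5 0 0 0; -0.5 0 0 0; -0.5 0 0 0; -0.3 0 0 0; 0 0 0 0; 0 0 0 0"

```text
time_s: 15.93
tcp_pos: [0.5861, 0.086, 0.0746]
ee_rot: [[0.162, -0.987, 0.001], [-0.987, -0.162, 0.0], [-0.0, -0.001, -1.0]]
wrist_force: [0.4, 0.8, 0.2]
gripper_width: 0.46
gripper_force: 0.0
```

```bash
python3 -c "
from h import *
st()"
```

```text
t 15.9333 tcp ledge mm [27.7 54.4] z 74.6 toolx yaw -80.67 zaxis [ 8.e-04  3.e-04 -1.e+00] F [0.4 0.8 0.2]
```

>>> step_arm:
  targets: "-0.4 0 0 0; -0.4 0 0 0; -0.3 0 0 0; -0.2 0 0 0; -0.2 0 0 0; 0 0 0 0; 0 0 0 0"

```text
time_s: 16.52
tcp_pos: [0.5835, 0.1004, 0.0741]
ee_rot: [[0.161, -0.987, -0.0], [-0.987, -0.161, 0.0], [-0.0, 0.0, -1.0]]
wrist_force: [-0.8, 0.2, 0.2]
gripper_width: 0.458
gripper_force: 0.3
```

```bash
python3 -c "
from h import *
st()
c=cap('scene'); f2=c['frame'].astype(int)
for v in(216,224,232):
  g=f2[v,435:475].mean(1); d=np.convolve(g,[1,1,0,-1,-1],'same')[3:-3]; u=438+int(abs(d).argmax()); print(v,u,L(ray(c,u,v,.08))*1e3)"
```

```text
t 16.5167 tcp ledge mm [27.4 69. ] z 74.1 toolx yaw -80.71 zaxis [-2.e-04  1.e-04 -1.e+00] F [-0.8  0.2  0.2]
216 447 [ 13.46665207 198.22230699]
224 452 [ 37.60301826 198.04216872]
232 457 [ 60.7337076  197.86953617]
```

The leading edge is now at about 198 mm, which gives y ≈ 138–139, and it's still square. I'll retreat and do a last check.

>>> step_arm:
  targets: "1 0 0 0; 1 0 0 0; 1 0 -2 0; 1 0 -2 0; 2 0 -2 0; 2 0 -2 0; 3 1 0 0; 3 2 0 0; 3 3 0 0; 3 3 0 0; 3 3 0 0; 3 3 0 0"

```text
time_s: 17.57
tcp_pos: [0.4776, -0.18, 0.1542]
ee_rot: [[0.161, -0.987, 0.0], [-0.987, -0.161, 0.0], [0.0, -0.0, -1.0]]
wrist_force: [1.2, -1.0, 0.1]
gripper_width: 0.463
gripper_force: 0.0
```

>>> step_arm:
  targets: "3 3 0 0; 3 3 0 0; 0 0 0 0; 0 0 0 0"

```text
time_s: 17.9
tcp_pos: [0.429, -0.2478, 0.1543]
ee_rot: [[0.156, -0.988, 0.0], [-0.988, -0.156, 0.0], [0.0, -0.0, -1.0]]
wrist_force: [0.0, 0.2, 0.2]
gripper_width: 0.458
gripper_force: 0.0
```

```bash
python3 -c "
from h import *
st(); c=cap('top'); f=c['frame'].astype(int)
m=((f.max(2)<115)&(f.max(2)-f.min(2)<35)).astype(np.uint8); m[:,:185]=0
n,l,s,ce=cv2.connectedComponentsWithStats(m); i=l[180,210]
k=cv2.findContours((l==i).astype(np.uint8),0,1)[0][0][:,0]
P=np.array([L(ray(c,u,v,.08)[:2]) for u,v in k])*1e3
S=P[(P[:,0]<-14)&(P[:,1]>90)&(P[:,1]<190)]; print(S.mean(0),np.polyfit(S[:,1],S[:,0],1),P.max(0),P.min(0))"
```

```text
t 17.9 tcp ledge mm [-182.7 -248.8] z 154.3 toolx yaw -81.0 zaxis [ 4.e-04  0.e+00 -1.e+00] F [0.  0.2 0.2]
[-20.24957022 140.15182263] [-5.79483339e-03 -1.94374138e+01] [ 82.71029926 203.64281261] [-21.55178801  79.09480355]
```

The front edge is at x ≈ -20 mm, so the blank is flush. It is square to about 0.006 rad and y ≈ 139 mm. Handing in.

```bash
python3 -c "
from h import *
print(r.finish_job())"
```

```text
the job is handed in; nothing more can be done
None
```

I handed the job in: the slate blank lies square and flush against the fence with about 29 mm standing out over the tray by my last camera measurements; the hand-in gave no verdict.

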